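# Rake stone chips level on a scan tray

### The arm

A 6-joint arm with a two-finger parallel gripper is mounted at the origin on the work surface. World frame = base frame: x ahead of the robot, y to its left, z up, the work surface at z = 0. Lengths are in mm, angles in rad, forces in N, time in s.
With the tool pointing down it reaches from about 375 to 900 mm from the base axis. Payload 3.1 kg.
Tool frame: the origin (TCP) lies on the centre line of the jaws, within the pads' length; the fingertips stand robot.tip_extent ahead of it and the grasp point (between the pads) lies 5 mm behind it (robot.tip_extent is the distance from the TCP to the fingertips, in mm); y points along the fingers, x is the direction in which the jaws open and shut, and the axes are right-handed (so a half turn about y gives the same grasp; the last joint's range is limited). The gripper opens to 87 mm and grips with 3 to 60 N. Pads are 19 mm wide; open, the fingers measure 117 mm over their backs; the gripper's body (75 mm by 190 mm) begins 51 mm behind the grasp point.
Start: joints at [-1.482, 0.527, 1.433, -0, 1.181, -0.178], TCP at [165.406, -602.692, 236.548] pointing down, gripper open.
Joint ranges: [-3.08, 3.08], [-0.75, 2.2], [0.22, 2.44], [-1.43, 4.57], [0, 2.65], [-2.85, 2.85]. Speed limits (rad/s): [2.79, 2.79, 3.14, 3.14, 3.14, 3.14].

### API

Orientations are given as a rotation vector (axis times angle).
In Python, from workcell import robot gives the robot as it stands. The module is installed in compiled form; this text tells all that it offers.
- The arm moves only by the tool servo_tool, never from a script. Its argument "targets" is a list of rows, each an object with "angular": the turn, a rotation vector about the tool's x, y, z in degrees, a list of three; "offset": the shift along the tool's x, y, z in mm, a list of three; "gripper": the finger opening in mm, from 0 to 87. A call has exactly 10 rows; each row is the pose to reach, as a shift and turn from the pose measured when the call began, along the tool's axes at that moment; what a row does not reach only later rows make up. A row lasts 1/10 s, in which the tool goes at most 50 mm and 8.59 degrees, less where a joint would pass 70% of its speed; a pose out of reach is approached as far as the arm can. A call with a gripper value outside its range is refused whole. The fingers move at their own pace and stop on an object; the grip force is fixed at half the most. Time passes only in rows, so rows that repeat a pose let the fingers close, or fill a call up. It gives the time, the measured TCP pose, the force and the opening at its end, in the units of the state.
- robot.sense(): the state, without advancing time (a new reading comes with each control period).
- robot.camera(name): name is "scene" or "top"; returns the picture (420x560x3 uint8, red, green, blue); there is no depth.
- robot.camera_params(name): a dict with "intrinsics" (3x3 intrinsics, pixels), "xyz" and "rotation" of the camera in the world. Camera axes: x right, y down, z forward; pixel columns grow to the right and rows downward; lengths in mm; the calibration is good to about 2 mm. A picture is of the moment at which its call begins. camera_params takes no time and is no camera call.
- robot.job_done(): hands the job in, once; it reports no verdict.
The state is a dict: "time": time; "q": joint angles; "qd": joint speeds; "joint_efforts": joint torques, N m; "ee_pos": TCP position; "tcp_rot": TCP orientation; "force": force on the tool from outside, world axes, zero at the start; "moment": the same for the moment, N m; "opening": finger opening in mm.
Only numpy, scipy, OpenCV 4.12 (cv2) and the standard library are available. Lean on these libraries where they do the work, as an engineer would, in place of code of your own. Each camera call takes 0.05 s, during which the arm holds its last target. There are 200 camera calls.

### The job

Take the rake by its wooden handle, set both its runners down on the black bed of the scan tray so that the toothed bar stands on the far side of the upper chips, and, keeping the runners lightly on the bed, draw it the whole way towards the near end, so that all nine stone chips lie flat in the tray in one even layer, none resting on another. Then stand the rake back upright on its rubber pad, in the middle and turned the way the pad is, and let go. Press gently, move the chips only with the rake, and leave the other things on the desk alone.

Things in the scene. Friction and masses are not known exactly. Their poses are not given: they have to be found in the camera images.
- tray: fixed scan tray, an open box with grey walls: inside 202 mm along its x by 152 mm along its y, walls 6 mm thick, rim 58 mm above the desk. Origin on the desk under its centre, z up; its x axis points from the near end to the far end, where the chips are heaped. Bearing on tray or bed with over 12 N is too hard
- bed_heap (a point): point on the surface of the tray's black bed, 38 mm above the desk, under the middle of the heap (56 mm from the tray's centre towards the far end); axes as the tray's. The bed is rigid but not level: from the line across it through this point it rises or falls along x by an unknown slope of up to 0.055 rad (near end up to 9 mm higher or lower), which no reading shows
- rake: loose rake, about 250 g (200 to 325), standing upright and symmetric front to back; origin midway between its runners at the level of their undersides, z up. Two orange runners along x, at y = -60 and +60 mm, each 8 mm wide and 50 mm long, underside at height 0; the toothed bar joins them
- rake_grip (a point): point on the axis of the rake's wooden handle, 95 mm above the rake's origin, a good place to grip; the handle is 24 by 24 mm square, its sides along the rake's x and y, from 48 to 130 mm above the origin
- rake_bar (a point): middle of the toothed aluminium bar's lower edge, 24 mm above the rake's origin. The bar runs along y, 128 mm long, 10 mm thick, up to 48 mm above the origin. With the runners on the bed the teeth pass about 6 mm over a single layer of chips and catch chips lying on top
- dock: fixed black rubber pad with two yellow lines along its y, the rake's place: 90 mm (x) by 160 mm (y), 8 mm thick, origin on the desk under its centre. The rake starts standing on it, its axes about along the pad's
- mug: blue mug, 80 mm wide, 90 mm tall, bystander; origin at its underside
- jar: closed jar, 70 mm wide, 100 mm tall, bystander; origin at its underside
- gauge: stepped steel gauge block, 90 by 30 by 32 mm, bystander; origin at its underside
- brush: hand brush lying on the desk, bystander; origin at its underside
- chip1: one of nine seven-sided stone chips (red, grey or white), 29 mm across, 18 mm thick, 30 g; origin at its centre, z along its thickness. Chips 1 to 6 start flat on the bed, in two rows of three across it at about x = +71 and +40 mm in the tray frame, 31 mm apart; chips 7 to 9 start on top of them, in a row across at about x = +44 mm
- chip2: a stone chip like chip1, starting flat on the bed
- chip3: a stone chip like chip1, starting flat on the bed
- chip4: a stone chip like chip1, starting flat on the bed
- chip5: a stone chip like chip1, starting flat on the bed
- chip6: a stone chip like chip1, starting flat on the bed
- chip7: a stone chip like chip1, starting on top of the others
- chip8: a stone chip like chip1, starting on top of the others
- chip9: a stone chip like chip1, starting on top of the others
Mind the look-alikes: they are no part of the job. Of the things that look like the rake, the smallest one is meant.

How it is judged (in metres and radians):
On the way, in this order (a step that is already met when the one before it is completed fails the run):
1. the rake is taken off its pad (z of rake in the frame of dock above 0.03 m), for 0.1 s.
2. the rake stands on the bed with light pressure (1 to 12 N), its bar beyond the upper chips (45 mm or more towards the far end from the tray's centre) (contact force between rake and tray above 1 N and x of rake in the frame of tray above 0.045 m and z of rake in the frame of tray between 0.028 and 0.048 m), for 0.2 s.
3. with the rake still bearing on the bed (over 1 N) and 35 mm or more past the tray's centre towards the near end, all chips lie flat in one layer (z of each of chip1, chip2, chip3, chip4, chip5, chip6, chip7, chip8, chip9 in the frame of tray below 0.056 m and angle between the z axis of each of chip1, chip2, chip3, chip4, chip5, chip6, chip7, chip8, chip9 and the z axis of tray, either way round below 0.25 rad and contact force between rake and tray above 1 N and x of rake in the frame of tray below -0.035 m and z of rake in the frame of tray between 0.028 and 0.048 m), for 0.1 s.
At the end, for the whole second after the job is handed in: all nine chips are in the tray at rest in one layer, each flat to 0.25 rad, its centre 38 to 56 mm above the desk (flat about 47, stacked about 65); the rake stands upright (0.1 rad) at rest on its pad, within 25 mm of the pad centre and 0.3 rad of its direction (z of chip1 in the frame of tray between 0.038 and 0.056 m and z of chip2 in the frame of tray between 0.038 and 0.056 m and z of chip3 in the frame of tray between 0.038 and 0.056 m and z of chip4 in the frame of tray between 0.038 and 0.056 m and z of chip5 in the frame of tray between 0.038 and 0.056 m and z of chip6 in the frame of tray between 0.038 and 0.056 m and z of chip7 in the frame of tray between 0.038 and 0.056 m and z of chip8 in the frame of tray between 0.038 and 0.056 m and z of chip9 in the frame of tray between 0.038 and 0.056 m and angle between the z axis of each of chip1, chip2, chip3, chip4, chip5, chip6, chip7, chip8, chip9 and the z axis of tray, either way round below 0.25 rad and horizontal distance between rake and dock below 0.025 m and z of rake in the frame of dock below 0.012 m and angle between rake's own z axis and vertical below 0.1 rad and angle between the x axis of rake and the x axis of dock, either way round below 0.3 rad and linear speed of each of rake, chip1, chip2, chip3, chip4, chip5, chip6, chip7, chip8, chip9 below 0.02 m/s); the robot touches nothing.
It fails at once if the tray or its bed is borne on with more than 12 N (contact force between any of rake, the fingers, the arm and tray above 12 N).
It fails at once if a chip is touched with the gripper or arm instead of the rake (contact force between any of the fingers, the arm and chip1 above 0.5 N or contact force between any of the fingers, the arm and chip2 above 0.5 N or contact force between any of the fingers, the arm and chip3 above 0.5 N or contact force between any of the fingers, the arm and chip4 above 0.5 N or contact force between any of the fingers, the arm and chip5 above 0.5 N or contact force between any of the fingers, the arm and chip6 above 0.5 N or contact force between any of the fingers, the arm and chip7 above 0.5 N or contact force between any of the fingers, the arm and chip8 above 0.5 N or contact force between any of the fingers, the arm and chip9 above 0.5 N).
It fails at once if a bystander is moved by more than 20 mm (distance of any of mug, jar, gauge, brush from where it was at the start of the episode above 0.02 m).
It also fails if it takes over 72 s, if anything falls off the work surface, if the arm or the gripper's body presses on something with over 40 N, if the wrist force passes 120 N, or if a joint passes its speed limit or range.

## Working session

There is one attempt and no reset: what is moved stays moved. The work goes in short steps, Python scripts to look and compute and a tool call to move; the robot and the scene stay as the last step left them, time stands still between calls to the robot, and variables do not carry over. Pictures are saved under pics/ and viewed, about 8 in all and at most 12, crops included, and the job is handed in when it is done.

Besides the shell and the picture viewer there is one more tool, called after ">>>" as a command line: name --argument value ..., lists and objects as JSON in quotes. servo_tool: Moves the arm, as the interface text tells. Its arguments: {"type":"object","properties":{"targets":{"type":"array"}},"required":["targets"]}

```bash
mkdir -p pics; python3 - <<'E'
from workcell import robot
import cv2, numpy as np
print(robot.tip_extent)
s=robot.sense(); print(s)
for n in("top","scene"):
    im=robot.camera(n); cv2.imwrite(f"pics/{n}0.png",im[:,:,::-1]); print(n,robot.camera_params(n))
E
```

```text
14.0
{'time': 0.0, 'q': array([-1.48147631e+00,  5.28455342e-01,  1.43387601e+00, -2.75138006e-05,
        1.18139972e+00, -1.78478124e-01]), 'qd': array([ 0.00026356, -0.00095207, -0.00050471,  0.00107866, -0.00072191,
        0.00225409]), 'joint_efforts': array([ 5.60732303e-05, -4.40035951e+01, -1.76594371e+01,  6.32677088e-02,
        5.82945021e-02, -1.64955268e-04]), 'ee_pos': array([ 165.35207671, -602.01298083,  235.58661793]), 'tcp_rot': array([-1.32245585,  1.01066514, -1.00823135]), 'force': array([ 0.6721711 , -0.05608069,  0.41580658]), 'moment': array([ 0.03686481,  0.03088665, -0.00012167]), 'opening': 86.95376799663585}
top {'intrinsics': array([[382.9029133 ,   0.        , 283.30402974],
       [  0.        , 382.9029133 , 208.51154735],
       [  0.        ,   0.        ,   1.        ]]), 'xyz': array([415.59088174, -19.84956682, 996.22144668]), 'rotation': array([-2.13411402,  2.15065394, -0.14901985])}
scene {'intrinsics': array([[379.40958189,   0.        , 272.1352322 ],
       [  0.        , 379.40958189, 207.50306147],
       [  0.        ,   0.        ,   1.        ]]), 'xyz': array([1151.28289192,  458.79830686,  614.08854885]), 'rotation': array([-1.0838643 , -2.21078161,  1.18272302])}
```

View pics/top0.png

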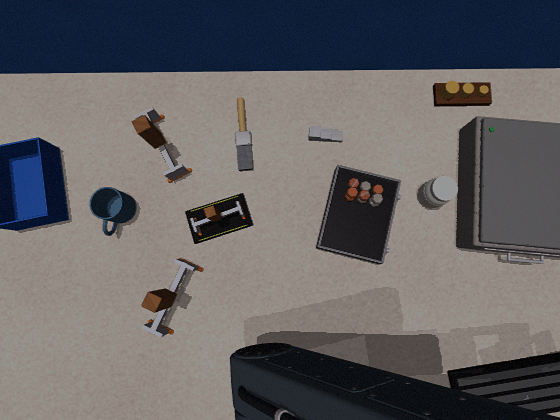

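View pics/scene0.png

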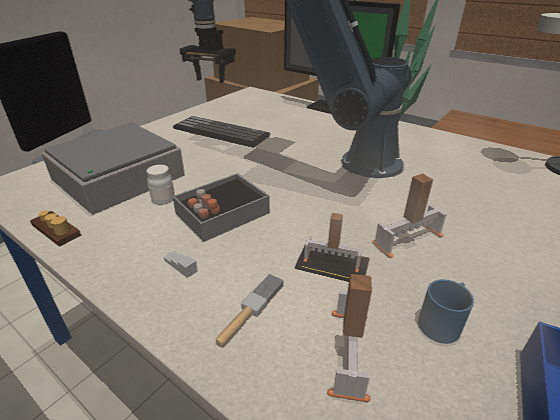

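The top view shows the tray at about (358,215) with the chips at its far (upper) end. The small rake stands on the black pad at about (218,218), with two larger look-alikes at (160,145) and (170,300). The jar is at (437,192), the mug at (112,205), the gauge at (325,134) and the brush at (243,140). The scene view agrees, with the small rake's handle top at about (336,215).

```bash
cat > h.py <<'E'
import numpy as np, cv2
from scipy.spatial.transform import Rotation as R
from workcell import robot
def ray(n,uv):
    p=robot.camera_params(n); d=np.linalg.inv(p["intrinsics"])@np.array([uv[0],uv[1],1.])
    return np.array(p["xyz"]), R.from_rotvec(p["rotation"]).as_matrix()@d
def onz(n,uv,z):
    o,d=ray(n,uv); return o+d*(z-o[2])/d[2]
def proj(n,P):
    p=robot.camera_params(n); c=R.from_rotvec(p["rotation"]).as_matrix().T@(np.array(P,float)-p["xyz"]); q=p["intrinsics"]@c; return q[:2]/q[2]
def tri(a,b):
    o1,d1=ray("top",a);o2,d2=ray("scene",b)
    t=np.linalg.lstsq(np.c_[d1,-d2],o2-o1,rcond=None)[0]; p,q=o1+d1*t[0],o2+d2*t[1]; return (p+q)/2,np.linalg.norm(p-q)
E
python3 - <<'E'
import cv2,numpy as np
from h import *
im=cv2.imread("pics/top0.png"); c=im[158:272,180:410]
cv2.imwrite("pics/c1.png",cv2.resize(c,None,fx=3.4,fy=3.4,interpolation=cv2.INTER_CUBIC))
hsv=cv2.cvtColor(im,cv2.COLOR_BGR2HSV)
g=cv2.cvtColor(im,cv2.COLOR_BGR2GRAY)
for nm,(x0,y0,x1,y1),th in(("tray",(305,155,412,272),100),("dock",(180,185,260,250),110)):
    m=np.zeros_like(g); m[y0:y1,x0:x1]=(g[y0:y1,x0:x1]<th)*255
    if nm=="dock":
        y=cv2.inRange(hsv,(22,90,40),(36,255,255)); m[y0:y1,x0:x1]|=y[y0:y1,x0:x1]
    k=max(cv2.findContours(m,cv2.RETR_EXTERNAL,cv2.CHAIN_APPROX_NONE)[0],key=cv2.contourArea)
    r=cv2.minAreaRect(k); b=cv2.boxPoints(r); z=58 if nm=="tray" else 8
    W=np.array([onz("top",p,z) for p in b]); print(nm,r,"\n",b,"\n",W.round(1),W.mean(0),[np.linalg.norm(W[i]-W[i-1]) for i in range(4)])
for n,box in(("top",(195,198,230,228)),("scene",(325,205,350,250))):
    im=cv2.imread(f"pics/{n}0.png"); hsv=cv2.cvtColor(im,cv2.COLOR_BGR2HSV); x0,y0,x1,y1=box
    m=cv2.inRange(hsv,(3,80,40),(18,255,255)); q=np.argwhere(m[y0:y1,x0:x1])
    print(n,len(q),q.mean(0)[::-1]+[x0,y0],q.min(0)[::-1]+[x0,y0],q.max(0)[::-1]+[x0,y0])
c=cv2.imread("pics/scene0.png")[160:290,290:380]
E
```

```text
tray ((359.5294189453125, 214.8823699951172), (71.30547332763672, 87.79788970947266), 14.03624439239502) 
 [[314.29413 248.82355]
 [335.58826 163.64708]
 [404.7647  180.9412 ]
 [383.47058 266.11768]] 
 [[ 453.6  -88.5   58. ]
 [ 666.6 -146.2   58. ]
 [ 620.6 -317.5   58. ]
 [ 410.7 -254.9   58. ]] [ 537.84531885 -201.78979816   58.        ] [np.float64(171.83798925716843), np.float64(220.65056746718088), np.float64(177.41443565797766), np.float64(219.0044608705914)]
dock ((218.5733642578125, 217.97621154785156), (34.86103439331055, 62.85783386230469), 72.0308609008789) 
 [[183.30006 211.09187]
 [243.09187 191.69994]
 [253.84666 224.86055]
 [194.05486 244.25249]] 
 [[556.2 247.8   8. ]
 [606.4  92.    8. ]
 [518.6  63.3   8. ]
 [469.6 217.3   8. ]] [537.70621674 155.10349599   8.        ] [np.float64(91.76824464914023), np.float64(163.71887046480177), np.float64(92.30579491656134), np.float64(161.62848638471704)]
top 121 [208.94214876 211.9338843 ] [195 205] [216 227]
scene 273 [333.81318681 232.01831502] [328 213] [341 248]
```

View pics/c1.png

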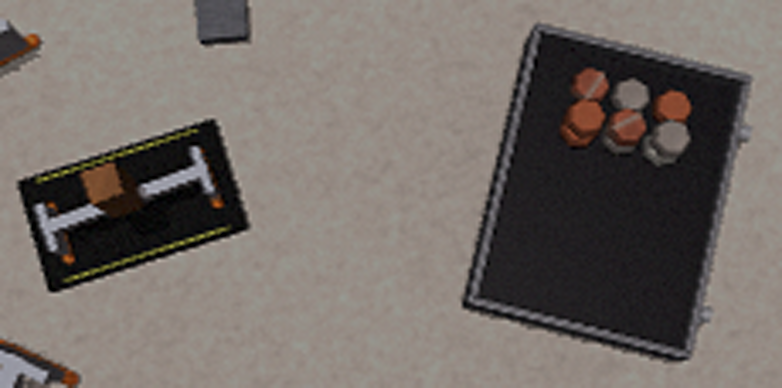

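The crop shows the tray rim corners at (535,25), (750,76), (688,358) and (464,305). The pad corners are at (18,181), (213,120), (248,228) and (53,292), and the handle's top face is centred at about (103,184). All of these are crop pixels at 3.4x. The chips' top row sits at the far end.

```bash
cat >> h.py <<'E'
def crop(p): return np.array(p)/3.4+[180,158]
def rel(pos,yawdeg):
    s=robot.sense(); Rc=R.from_rotvec(s["tcp_rot"]).as_matrix(); a=np.radians(yawdeg)
    x=np.array([np.cos(a),np.sin(a),0]); 
    if x@Rc[:,0]<0: x=-x
    y=np.array([0,0,-1.]); T=np.c_[x,y,np.cross(x,y)]
    print("t",round(s["time"],2),"pos",s["ee_pos"].round(1),"jawyaw",np.degrees(np.arctan2(Rc[1,0],Rc[0,0])).round(2),"tilt y",Rc[:,1].round(4),"q6",s["q"][5].round(2),"F",s["force"].round(2),"M",s["moment"].round(2),"open",round(s["opening"],1))
    print("  offset",(Rc.T@(np.array(pos)-s["ee_pos"])).round(2),"angular",np.degrees(R.from_matrix(Rc.T@T).as_rotvec()).round(2))
E
python3 - <<'E'
from h import *
def quad(P,z):
    W=np.array([onz("top",crop(p),z) for p in P]); TL,TR,BR,BL=W
    x=(TL+TR-BL-BR)/2; y=(TL+BL-TR-BR)/2
    print(W.mean(0).round(1),"lenx",np.linalg.norm(x).round(1),"leny",np.linalg.norm(y).round(1),"yaw",np.degrees(np.arctan2(x[1],x[0])).round(2),np.degrees(np.arctan2(-y[0],y[1])).round(2))
quad([(535,25),(750,76),(688,358),(464,305)],58)
quad([(18,181),(213,120),(248,228),(53,292)],8)
print("handle top",onz("top",crop((103,184)),138).round(1),onz("scene",(336,215),138).round(1),tri(crop((103,184)),(336,215)))
im=cv2.imread("pics/top0.png"); h=cv2.cvtColor(im,cv2.COLOR_BGR2HSV); m=cv2.inRange(h,(5,170,100),(16,255,255)); m[:185]=0;m[250:]=0;m[:,:180]=0;m[:,260:]=0
n,l,st,c=cv2.connectedComponentsWithStats(m)
for i in range(1,n): print(c[i].round(1),st[i][4],onz("top",c[i],15).round(1))
rel([537,155,240],17.5)
E
```

```text
[ 539.5 -201.    58. ] lenx 212.7 leny 162.5 yaw -15.15 -14.01
[536.6 153.7   8. ] lenx 89.2 leny 155.9 yaw 18.48 17.54
handle top [534.9 151.2 138. ] [533.1 149.  138. ] (array([534.87516119, 150.47164588, 139.60858361]), np.float64(1.0001885624871167))
[208. 217.] 1 [539.2 181.4  15. ]
[243.5 217.5] 4 [537.2  89.6  15. ]
[194.5 218. ] 2 [536.9 216.3  15. ]
[199.8 233.6] 5 [496.4 201.6  15. ]
t 0.1 pos [ 165.3 -602.1  235.7] jawyaw -74.66 tilt y [-2.0e-04  1.9e-03 -1.0e+00] q6 -0.18 F [-0.09  0.51 -0.03] M [ 0.02 -0.01  0.01] open 87.2
  offset [-631.79   -2.96  558.74] angular [ 7.000e-02  8.784e+01 -1.000e-01]
```

>>> servo_tool --targets '[{"offset": [-64, 0, 56], "angular": [0, -9, 0], "gripper": 87}, {"offset": [-98, 0, 86], "angular": [0, -16, 0], "gripper": 87}, {"offset": [-132, 0, 116], "angular": [0, -23, 0], "gripper": 87}, {"offset": [-166, 0, 146], "angular": [0, -30, 0], "gripper": 87}, {"offset": [-200, 0, 176], "angular": [0, -37, 0], "gripper": 87}, {"offset": [-234, 0, 206], "angular": [0, -44, 0], "gripper": 87}, {"offset": [-268, 0, 236], "angular": [0, -51, 0], "gripper": 87}, {"offset": [-302, 0, 266], "angular": [0, -58, 0], "gripper": 87}, {"offset": [-336, 0, 296], "angular": [0, -65, 0], "gripper": 87}, {"offset": [-370, 0, 326], "angular": [0, -72, 0], "gripper": 87}]'

```text
time: 1.1
ee_pos: [382.1, -156.8, 236.4]
tcp_rot: [-1.568, 0.033, -0.032]
force: [0.7, -0.6, -0.8]
opening: 87.1
```

```bash
sed -i 's/if x@Rc\[:,0\]<0: x=-x/pass/' h.py; python3 -c "
from h import *
rel([535,151,240],18.7); rel([535,151,98],18.7)"
```

```text
t 1.1 pos [ 382.1 -156.8  236.4] jawyaw -2.37 tilt y [-3.0e-04  2.2e-03 -1.0e+00] q6 -0.62 F [ 0.67 -0.61 -0.79] M [-0.08 -0.14 -0.  ] open 87.1
  offset [140.    -2.93 313.93] angular [ -0.13 -21.07   0.  ]
t 1.1 pos [ 382.1 -156.8  236.4] jawyaw -2.37 tilt y [-3.0e-04  2.2e-03 -1.0e+00] q6 -0.62 F [ 0.67 -0.61 -0.79] M [-0.08 -0.14 -0.  ] open 87.1
  offset [140.06 139.07 313.61] angular [ -0.13 -21.07   0.  ]
```

>>> servo_tool --targets '[{"offset": [18, 5, 40], "angular": [0, -3, 0], "gripper": 87}, {"offset": [36, 12, 80], "angular": [0, -6, 0], "gripper": 87}, {"offset": [54, 20, 121], "angular": [0, -9, 0], "gripper": 87}, {"offset": [72, 28, 161], "angular": [0, -12, 0], "gripper": 87}, {"offset": [90, 36, 202], "angular": [0, -15, 0], "gripper": 87}, {"offset": [108, 44, 242], "angular": [0, -18, 0], "gripper": 87}, {"offset": [126, 52, 282], "angular": [0, -21, 0], "gripper": 87}, {"offset": [140, 60, 314], "angular": [0, -21, 0], "gripper": 87}, {"offset": [140, 65, 314], "angular": [0, -21, 0], "gripper": 87}, {"offset": [140, 65, 314], "angular": [0, -21, 0], "gripper": 87}]'

```text
time: 2.1
ee_pos: [533.8, 151.7, 170.8]
tcp_rot: [-1.553, -0.254, 0.259]
force: [-0.9, -0.1, -1.1]
opening: 87.3
```

```bash
python3 -c "
from h import *
rel([535,151,98],18.7)
im=robot.camera('scene')[:,:,::-1]; cv2.imwrite('pics/s1.png',cv2.resize(im[110:310,210:430],None,fx=2.7,fy=2.7,interpolation=cv2.INTER_CUBIC))"
```

```text
t 2.1 pos [533.8 151.7 170.8] jawyaw 18.75 tilt y [-0.0035  0.0016 -1.    ] q6 -0.25 F [-0.9  -0.14 -1.05] M [ 0.   -0.13 -0.01] open 87.3
  offset [ 1.06 72.75 -1.27] angular [-0.15  0.04 -0.16]
```

View pics/s1.png

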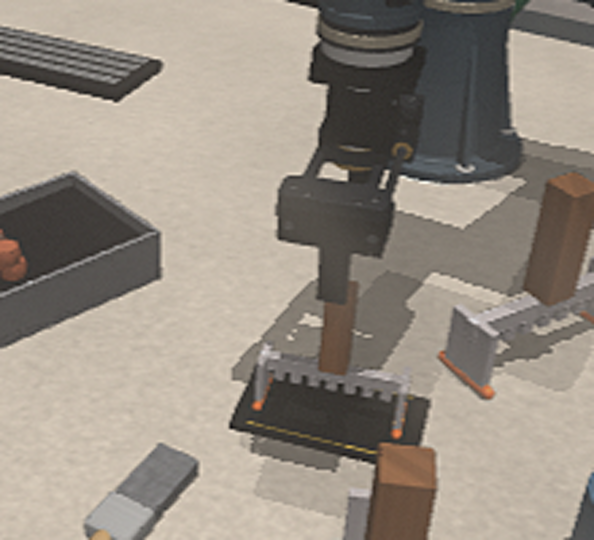

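The crop shows the far finger directly in front of the handle, at about (335,270). The handle below it, from (340,285) to (335,375), is centred between the jaws. I'm descending to grip.

>>> servo_tool --targets '[{"offset": [1, 12, -1], "angular": [0, 0, 0], "gripper": 87}, {"offset": [1, 25, -1], "angular": [0, 0, 0], "gripper": 87}, {"offset": [1, 38, -1], "angular": [0, 0, 0], "gripper": 87}, {"offset": [1, 51, -1], "angular": [0, 0, 0], "gripper": 87}, {"offset": [1, 63, -1], "angular": [0, 0, 0], "gripper": 87}, {"offset": [1, 73, -1], "angular": [0, 0, 0], "gripper": 87}, {"offset": [1, 73, -1], "angular": [0, 0, 0], "gripper": 50}, {"offset": [1, 73, -1], "angular": [0, 0, 0], "gripper": 30}, {"offset": [1, 73, -1], "angular": [0, 0, 0], "gripper": 15}, {"offset": [1, 73, -1], "angular": [0, 0, 0], "gripper": 15}]'

```text
time: 3.15
ee_pos: [535.3, 150.6, 98.9]
tcp_rot: [-1.554, -0.255, 0.257]
force: [-0.4, -0.2, 0.4]
opening: 62.7
```

>>> servo_tool --targets '[{"offset": [0, 0, 0], "angular": [0, 0, 0], "gripper": 15}, {"offset": [0, 0, 0], "angular": [0, 0, 0], "gripper": 15}, {"offset": [0, 0, 0], "angular": [0, 0, 0], "gripper": 15}, {"offset": [0, 0, 0], "angular": [0, 0, 0], "gripper": 15}, {"offset": [0, 0, 0], "angular": [0, 0, 0], "gripper": 15}, {"offset": [0, 0, 0], "angular": [0, 0, 0], "gripper": 15}, {"offset": [0, 0, 0], "angular": [0, 0, 0], "gripper": 15}, {"offset": [0, 0, 0], "angular": [0, 0, 0], "gripper": 15}, {"offset": [0, 0, 0], "angular": [0, 0, 0], "gripper": 15}, {"offset": [0, 0, 0], "angular": [0, 0, 0], "gripper": 15}]'

```text
time: 4.15
ee_pos: [535.4, 150.6, 98.9]
tcp_rot: [-1.554, -0.255, 0.257]
force: [0.3, -0.4, 0.9]
opening: 23.9
```

```bash
python3 -c "
from h import *
rel([535,151,98],18.7)"
```

```text
t 4.15 pos [535.4 150.6  98.9] jawyaw 18.66 tilt y [-0.0015  0.0018 -1.    ] q6 -0.26 F [ 0.29 -0.44  0.92] M [ 0.08 -0.13 -0.07] open 23.9
  offset [-0.23  0.89  0.55] angular [-0.12 -0.04 -0.05]
```

>>> servo_tool --targets '[{"offset": [0, -8, 0], "angular": [0, 0, 0], "gripper": 15}, {"offset": [0, -20, 0], "angular": [0, 0, 0], "gripper": 15}, {"offset": [0, -34, 0], "angular": [0, 0, 0], "gripper": 15}, {"offset": [0, -48, 0], "angular": [0, 0, 0], "gripper": 15}, {"offset": [0, -62, 0], "angular": [0, 0, 0], "gripper": 15}, {"offset": [0, -76, 0], "angular": [0, 0, 0], "gripper": 15}, {"offset": [0, -90, 0], "angular": [0, 0, 0], "gripper": 15}, {"offset": [0, -96, 0], "angular": [0, 0, 0], "gripper": 15}, {"offset": [0, -96, 0], "angular": [0, 0, 0], "gripper": 15}, {"offset": [0, -96, 0], "angular": [0, 0, 0], "gripper": 15}]'

```text
time: 5.15
ee_pos: [535.1, 150.4, 194.7]
tcp_rot: [-1.554, -0.254, 0.257]
force: [-0.0, 0.9, -3.4]
opening: 23.7
```

```bash
python3 -c "
from h import *
rel([606.3,-218.4,195],-14.6)
for n in('scene','top'):
  cv2.imwrite(f'pics/l_{n}.png',robot.camera(n)[:,:,::-1])"
```

```text
t 5.15 pos [535.1 150.4 194.7] jawyaw 18.67 tilt y [-0.0022  0.0017 -1.    ] q6 -0.26 F [-0.01  0.94 -3.44] M [-0.02 -0.14 -0.  ] open 23.7
  offset [ -50.54   -1.05 -372.16] angular [-0.1  33.27 -0.13]
```

>>> servo_tool --targets '[{"offset": [-4, 0, -30], "angular": [0, 2.5, 0], "gripper": 15}, {"offset": [-10, 0, -73], "angular": [0, 7, 0], "gripper": 15}, {"offset": [-16, 0, -116], "angular": [0, 11, 0], "gripper": 15}, {"offset": [-22, 0, -159], "angular": [0, 15, 0], "gripper": 15}, {"offset": [-28, 0, -202], "angular": [0, 19, 0], "gripper": 15}, {"offset": [-34, 0, -245], "angular": [0, 23, 0], "gripper": 15}, {"offset": [-40, 0, -288], "angular": [0, 27, 0], "gripper": 15}, {"offset": [-46, 0, -331], "angular": [0, 31, 0], "gripper": 15}, {"offset": [-50, 0, -360], "angular": [0, 33.2, 0], "gripper": 15}, {"offset": [-50.5, 0, -372], "angular": [0, 33.2, 0], "gripper": 15}]'

```text
time: 6.25
ee_pos: [606.2, -221.8, 192.3]
tcp_rot: [-1.561, 0.205, -0.199]
force: [0.4, 0.7, -2.4]
opening: 23.8
```

>>> servo_tool --targets '[{"offset": [0, 0, 0], "angular": [0, 0, 0], "gripper": 15}, {"offset": [0, 10, 0], "angular": [0, 0, 0], "gripper": 15}, {"offset": [0, 20, 0], "angular": [0, 0, 0], "gripper": 15}, {"offset": [0, 25, 0], "angular": [0, 0, 0], "gripper": 15}, {"offset": [0, 25, 0], "angular": [0, 0, 0], "gripper": 15}, {"offset": [0, 25, 0], "angular": [0, 0, 0], "gripper": 15}, {"offset": [0, 25, 0], "angular": [0, 0, 0], "gripper": 15}, {"offset": [0, 25, 0], "angular": [0, 0, 0], "gripper": 15}, {"offset": [0, 25, 0], "angular": [0, 0, 0], "gripper": 15}, {"offset": [0, 25, 0], "angular": [0, 0, 0], "gripper": 15}]'

```text
time: 7.25
ee_pos: [606.2, -221.9, 167.5]
tcp_rot: [-1.561, 0.204, -0.199]
force: [0.1, 0.5, -3.2]
opening: 23.9
```

```bash
python3 -c "
from h import *
rel([606.3,-218.4,150],-14.6)
a=robot.camera('scene')[130:260,120:340,::-1]; b=robot.camera('top')[140:280,300:450,::-1]
cv2.imwrite('pics/s2.png',np.vstack([cv2.resize(a,(560,331),interpolation=2),np.hstack([cv2.resize(b,(280,261),interpolation=2)]*2)]))
cv2.imwrite('pics/s2.png',np.hstack([cv2.resize(a,(450,266),interpolation=2),cv2.resize(b,(285,266),interpolation=2)]))"
```

```text
t 7.25 pos [ 606.2 -221.9  167.5] jawyaw -14.74 tilt y [-3.2e-03  7.0e-04 -1.0e+00] q6 -0.27 F [ 0.08  0.53 -3.24] M [-0.07 -0.05 -0.  ] open 23.9
  offset [-0.72 17.54  3.41] angular [ 0.01 -0.14 -0.19]
```

View pics/s2.png

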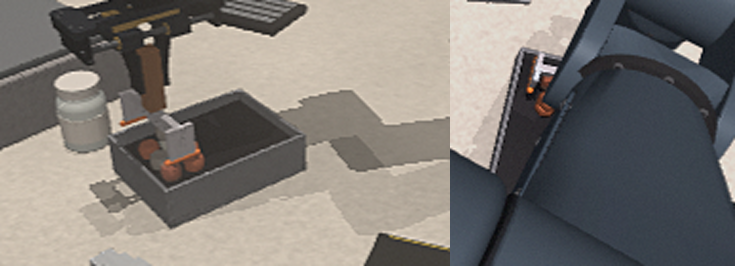

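The scene crop shows the rake hanging over the far end of the tray, with its +y runner at about (165–200,157). The jar is clear. The top view is mostly hidden by the arm. I'll check the runner's projection against my tray estimate.

```bash
python3 -c "
from h import *
im=robot.camera('scene')[:,:,::-1].copy(); h=cv2.cvtColor(im,cv2.COLOR_BGR2HSV)
s=robot.sense(); o=np.array([*s['ee_pos'][:2],s['ee_pos'][2]-90.9]); a=np.radians(-14.74); X=np.array([np.cos(a),np.sin(a),0]);Y=np.array([-X[1],X[0],0])
big=cv2.resize(im[150:260,160:290],None,fx=6,fy=5.4,interpolation=2)
S=lambda p:(int((p[0]-160+.5)*6),int((p[1]-150+.5)*5.4))
def poly(o,X,Y,pts,c,z=0):
  q=np.array([S(proj('scene',o+X*x+Y*y+[0,0,z])) for x,y in pts],np.int32); cv2.polylines(big,[q],True,c,1)
poly(o,X,Y,[(-25,56),(25,56),(25,64),(-25,64)],(0,255,0)); poly(o,X,Y,[(-25,-56),(25,-56),(25,-64),(-25,-64)],(0,255,0))
a=np.radians(-14.6); X=np.array([np.cos(a),np.sin(a),0]);Y=np.array([-X[1],X[0],0])
for z,l,w in((58,101,76),(58,107,82)): poly(np.array([539.5,-201,0]),X,Y,[(-l,-w),(l,-w),(l,w),(-l,w)],(255,255,0),z)
cv2.imwrite('pics/s3.png',big)"
```

```text
(no output)
```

View pics/s3.png

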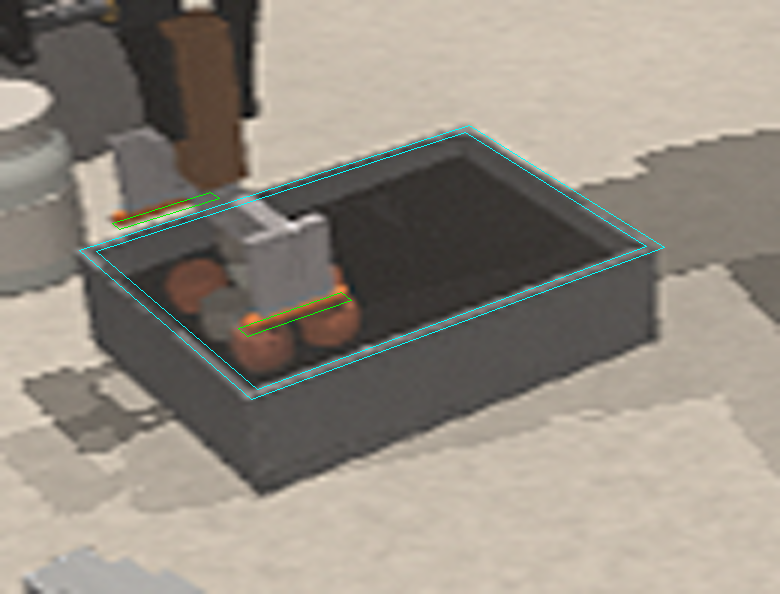

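The overlay agrees with the picture to about 1 mm: the green runner outlines lie on the orange runners, and the cyan lines lie on the tray rim. I'll shift 3 mm across the tray and descend to just above the bed.

>>> servo_tool --targets '[{"offset": [0, 0, 3], "angular": [0, 0, 0], "gripper": 15}, {"offset": [0, 6, 3], "angular": [0, 0, 0], "gripper": 15}, {"offset": [0, 12, 3], "angular": [0, 0, 0], "gripper": 15}, {"offset": [0, 18, 3], "angular": [0, 0, 0], "gripper": 15}, {"offset": [0, 24, 3], "angular": [0, 0, 0], "gripper": 15}, {"offset": [0, 29, 3], "angular": [0, 0, 0], "gripper": 15}, {"offset": [0, 32, 3], "angular": [0, 0, 0], "gripper": 15}, {"offset": [0, 33.5, 3], "angular": [0, 0, 0], "gripper": 15}, {"offset": [0, 34, 3], "angular": [0, 0, 0], "gripper": 15}, {"offset": [0, 34, 3], "angular": [0, 0, 0], "gripper": 15}]'

```text
time: 8.4
ee_pos: [606.8, -219.0, 133.5]
tcp_rot: [-1.561, 0.204, -0.199]
force: [0.4, -0.7, -4.0]
opening: 24.2
```

```bash
python3 -c "
from h import *
rel([606.3,-218.4,129],-14.6)"
```

```text
t 8.4 pos [ 606.8 -219.   133.5] jawyaw -14.74 tilt y [-3.2e-03  7.0e-04 -1.0e+00] q6 -0.26 F [ 0.37 -0.71 -4.02] M [-0.06 -0.06  0.01] open 24.2
  offset [-0.66  4.51  0.44] angular [ 0.01 -0.14 -0.19]
```

>>> servo_tool --targets '[{"offset": [0, 0.3, 0], "angular": [0, 0, 0], "gripper": 15}, {"offset": [0, 0.6, 0], "angular": [0, 0, 0], "gripper": 15}, {"offset": [0, 0.9, 0], "angular": [0, 0, 0], "gripper": 15}, {"offset": [0, 1.2, 0], "angular": [0, 0, 0], "gripper": 15}, {"offset": [0, 1.5, 0], "angular": [0, 0, 0], "gripper": 15}, {"offset": [0, 1.8, 0], "angular": [0, 0, 0], "gripper": 15}, {"offset": [0, 2, 0], "angular": [0, 0, 0], "gripper": 15}, {"offset": [0, 2, 0], "angular": [0, 0, 0], "gripper": 15}, {"offset": [0, 2, 0], "angular": [0, 0, 0], "gripper": 15}, {"offset": [0, 2, 0], "angular": [0, 0, 0], "gripper": 15}]'

```text
time: 9.4
ee_pos: [606.9, -219.0, 131.5]
tcp_rot: [-1.561, 0.204, -0.199]
force: [0.4, 0.1, -2.5]
opening: 24.1
```

>>> servo_tool --targets '[{"offset": [0, 0.2, 0], "angular": [0, 0, 0], "gripper": 15}, {"offset": [0, 0.4, 0], "angular": [0, 0, 0], "gripper": 15}, {"offset": [0, 0.6, 0], "angular": [0, 0, 0], "gripper": 15}, {"offset": [0, 0.8, 0], "angular": [0, 0, 0], "gripper": 15}, {"offset": [0, 1, 0], "angular": [0, 0, 0], "gripper": 15}, {"offset": [0, 1, 0], "angular": [0, 0, 0], "gripper": 15}, {"offset": [0, 1, 0], "angular": [0, 0, 0], "gripper": 15}, {"offset": [0, 1, 0], "angular": [0, 0, 0], "gripper": 15}, {"offset": [0, 1, 0], "angular": [0, 0, 0], "gripper": 15}, {"offset": [0, 1, 0], "angular": [0, 0, 0], "gripper": 15}]'

```text
time: 10.4
ee_pos: [606.9, -219.0, 130.5]
tcp_rot: [-1.561, 0.204, -0.199]
force: [-0.4, -0.2, -3.2]
opening: 23.9
```

>>> servo_tool --targets '[{"offset": [0, 0.2, 0], "angular": [0, 0, 0], "gripper": 15}, {"offset": [0, 0.4, 0], "angular": [0, 0, 0], "gripper": 15}, {"offset": [0, 0.6, 0], "angular": [0, 0, 0], "gripper": 15}, {"offset": [0, 0.8, 0], "angular": [0, 0, 0], "gripper": 15}, {"offset": [0, 0.8, 0], "angular": [0, 0, 0], "gripper": 15}, {"offset": [0, 0.8, 0], "angular": [0, 0, 0], "gripper": 15}, {"offset": [0, 0.8, 0], "angular": [0, 0, 0], "gripper": 15}, {"offset": [0, 0.8, 0], "angular": [0, 0, 0], "gripper": 15}, {"offset": [0, 0.8, 0], "angular": [0, 0, 0], "gripper": 15}, {"offset": [0, 0.8, 0], "angular": [0, 0, 0], "gripper": 15}]'

```text
time: 11.4
ee_pos: [606.9, -219.0, 129.7]
tcp_rot: [-1.561, 0.204, -0.199]
force: [0.3, 0.6, -2.5]
opening: 23.8
```

>>> servo_tool --targets '[{"offset": [0, 0.2, 0], "angular": [0, 0, 0], "gripper": 15}, {"offset": [0, 0.4, 0], "angular": [0, 0, 0], "gripper": 15}, {"offset": [0, 0.6, 0], "angular": [0, 0, 0], "gripper": 15}, {"offset": [0, 0.8, 0], "angular": [0, 0, 0], "gripper": 15}, {"offset": [0, 0.8, 0], "angular": [0, 0, 0], "gripper": 15}, {"offset": [0, 0.8, 0], "angular": [0, 0, 0], "gripper": 15}, {"offset": [0, 0.8, 0], "angular": [0, 0, 0], "gripper": 15}, {"offset": [0, 0.8, 0], "angular": [0, 0, 0], "gripper": 15}, {"offset": [0, 0.8, 0], "angular": [0, 0, 0], "gripper": 15}, {"offset": [0, 0.8, 0], "angular": [0, 0, 0], "gripper": 15}]'

```text
time: 12.4
ee_pos: [606.9, -219.1, 129.1]
tcp_rot: [-1.561, 0.204, -0.199]
force: [-1.1, -0.1, 0.3]
opening: 23.7
```

```bash
python3 -c "
from h import *
F=[];M=[];P=[]
for i in range(6):
  s=robot.sense(); F.append(s['force']);M.append(s['moment']);P.append(s['ee_pos']); robot.camera('scene')
Rc=R.from_rotvec(s['tcp_rot']).as_matrix()
print(np.mean(F,0).round(2),np.std(F,0).round(2),'Mtool',(Rc.T@np.mean(M,0)).round(3),(Rc.T@np.std(M,0)).round(3),np.mean(P,0).round(2)); rel([606.3,-218.4,129],-14.6)"
```

```text
[-0.62 -0.18  0.81] [0.58 0.45 0.44] Mtool [ 0.11  -0.037  0.148] [ 0.015 -0.016  0.037] [ 606.94 -219.09  129.09]
t 12.7 pos [ 606.9 -219.1  129.1] jawyaw -14.73 tilt y [-3.e-03  4.e-04 -1.e+00] q6 -0.26 F [-0.97  0.21  1.48] M [0.12 0.11 0.05] open 23.8
  offset [-0.8   0.09  0.53] angular [ 0.02 -0.13 -0.17]
```

Contact is light at about 4 N over the free baseline of −3 N. The moment suggests the near end of the runners touches first, so the bed probably rises towards the near end. I'll start with a short draw to find the slope.

>>> servo_tool --targets '[{"offset": [-0.6, 0.18, 0], "angular": [0, 0, 0], "gripper": 15}, {"offset": [-1.2, 0.16, 0], "angular": [0, 0, 0], "gripper": 15}, {"offset": [-1.8, 0.14, 0], "angular": [0, 0, 0], "gripper": 15}, {"offset": [-2.4, 0.12, 0], "angular": [0, 0, 0], "gripper": 15}, {"offset": [-3, 0.1, 0], "angular": [0, 0, 0], "gripper": 15}, {"offset": [-3.6, 0.09, 0], "angular": [0, 0, 0], "gripper": 15}, {"offset": [-4.2, 0.07, 0], "angular": [0, 0, 0], "gripper": 15}, {"offset": [-5, 0.05, 0], "angular": [0, 0, 0], "gripper": 15}, {"offset": [-5, 0.05, 0], "angular": [0, 0, 0], "gripper": 15}, {"offset": [-5, 0.05, 0], "angular": [0, 0, 0], "gripper": 15}]'

```text
time: 13.7
ee_pos: [602.2, -217.9, 129.2]
tcp_rot: [-1.561, 0.204, -0.2]
force: [2.1, -0.7, 1.7]
opening: 23.8
```

```bash
cat > f.py <<'E'
from h import *
F=[];M=[];P=[]
for i in range(4):
  s=robot.sense(); F.append(s['force']);M.append(s['moment']);P.append(s['ee_pos']); robot.camera('scene')
Rc=R.from_rotvec(s['tcp_rot']).as_matrix()
print("Ftool",(Rc.T@(np.mean(F,0)-[0,0,-3.0])).round(2),'Mtool',(Rc.T@np.mean(M,0)).round(3),np.mean(P,0).round(2))
a=np.radians(-14.6);d=np.mean(P,0)[:2]-[539.5,-201]; print("tray xy",(d@[np.cos(a),np.sin(a)]).round(2),(d@[-np.sin(a),np.cos(a)]).round(2),"t",s['time'],"tilt",Rc[:,1].round(4))
E
python3 f.py
```

```text
Ftool [ 1.49 -5.23 -0.34] Mtool [ 0.187  0.092 -0.44 ] [ 602.2  -217.88  129.24]
tray xy 64.93 -0.53 t 13.85 tilt [-2.7e-03  3.0e-04 -1.0e+00]
```

>>> servo_tool --targets '[{"offset": [-1, 0.13, 0], "angular": [0, 0, 0], "gripper": 15}, {"offset": [-2, 0.09, 0], "angular": [0, 0, 0], "gripper": 15}, {"offset": [-3, 0.05, 0], "angular": [0, 0, 0], "gripper": 15}, {"offset": [-4, 0.0, 0], "angular": [0, 0, 0], "gripper": 15}, {"offset": [-5, -0.04, 0], "angular": [0, 0, 0], "gripper": 15}, {"offset": [-6, -0.08, 0], "angular": [0, 0, 0], "gripper": 15}, {"offset": [-7, -0.12, 0], "angular": [0, 0, 0], "gripper": 15}, {"offset": [-8, -0.16, 0], "angular": [0, 0, 0], "gripper": 15}, {"offset": [-8, -0.16, 0], "angular": [0, 0, 0], "gripper": 15}, {"offset": [-8, -0.16, 0], "angular": [0, 0, 0], "gripper": 15}]'

```text
time: 14.9
ee_pos: [594.3, -215.9, 129.5]
tcp_rot: [-1.561, 0.204, -0.199]
force: [1.9, -1.9, 2.6]
opening: 23.9
```

```bash
python3 f.py
```

```text
Ftool [ 2.46 -6.79 -0.84] Mtool [ 0.187  0.078 -0.539] [ 594.34 -215.85  129.5 ]
tray xy 56.81 -0.55 t 15.05 tilt [-3.e-03  3.e-04 -1.e+00]
```

>>> servo_tool --targets '[{"offset": [-1, 0.0, 0], "angular": [0, 0, 0], "gripper": 15}, {"offset": [-2.2, -0.07, 0], "angular": [0, 0, 0], "gripper": 15}, {"offset": [-3.4, -0.13, 0], "angular": [0, 0, 0], "gripper": 15}, {"offset": [-4.7, -0.19, 0], "angular": [0, 0, 0], "gripper": 15}, {"offset": [-6, -0.25, 0], "angular": [0, 0, 0], "gripper": 15}, {"offset": [-7.3, -0.31, 0], "angular": [0, 0, 0], "gripper": 15}, {"offset": [-8.6, -0.38, 0], "angular": [0, 0, 0], "gripper": 15}, {"offset": [-10, -0.45, 0], "angular": [0, 0, 0], "gripper": 15}, {"offset": [-10, -0.45, 0], "angular": [0, 0, 0], "gripper": 15}, {"offset": [-10, -0.45, 0], "angular": [0, 0, 0], "gripper": 15}]'

```text
time: 16.1
ee_pos: [584.0, -213.1, 129.9]
tcp_rot: [-1.561, 0.205, -0.198]
force: [1.1, -1.0, 3.9]
opening: 23.9
```

```bash
python3 f.py
```

```text
Ftool [ 1.01 -7.38 -0.31] Mtool [ 0.146  0.072 -0.241] [ 583.99 -213.06  129.86]
tray xy 46.1 -0.46 t 16.25 tilt [-0.0047  0.001  -1.    ]
```

>>> servo_tool --targets '[{"offset": [-1, -0.12, 0], "angular": [0, 0, 0], "gripper": 15}, {"offset": [-2.2, -0.2, 0], "angular": [0, 0, 0], "gripper": 15}, {"offset": [-3.4, -0.28, 0], "angular": [0, 0, 0], "gripper": 15}, {"offset": [-4.7, -0.36, 0], "angular": [0, 0, 0], "gripper": 15}, {"offset": [-6, -0.45, 0], "angular": [0, 0, 0], "gripper": 15}, {"offset": [-7.3, -0.54, 0], "angular": [0, 0, 0], "gripper": 15}, {"offset": [-8.6, -0.62, 0], "angular": [0, 0, 0], "gripper": 15}, {"offset": [-10, -0.7, 0], "angular": [0, 0, 0], "gripper": 15}, {"offset": [-10, -0.7, 0], "angular": [0, 0, 0], "gripper": 15}, {"offset": [-10, -0.7, 0], "angular": [0, 0, 0], "gripper": 15}]'

```text
time: 17.3
ee_pos: [573.6, -210.2, 130.4]
tcp_rot: [-1.561, 0.207, -0.196]
force: [0.8, 0.1, -0.1]
opening: 24.1
```

```bash
python3 f.py
```

```text
Ftool [ 0.38 -3.79 -0.35] Mtool [ 0.142  0.034 -0.074] [ 573.62 -210.2   130.33]
tray xy 35.34 -0.3 t 17.45 tilt [-0.0065  0.0017 -1.    ]
```

>>> servo_tool --targets '[{"offset": [-1.5, -0.15, 0], "angular": [0, 0, 0], "gripper": 15}, {"offset": [-3, -0.22, 0], "angular": [0, 0, 0], "gripper": 15}, {"offset": [-4.5, -0.29, 0], "angular": [0, 0, 0], "gripper": 15}, {"offset": [-6, -0.36, 0], "angular": [0, 0, 0], "gripper": 15}, {"offset": [-7.5, -0.43, 0], "angular": [0, 0, 0], "gripper": 15}, {"offset": [-9, -0.5, 0], "angular": [0, 0, 0], "gripper": 15}, {"offset": [-10.5, -0.57, 0], "angular": [0, 0, 0], "gripper": 15}, {"offset": [-12, -0.65, 0], "angular": [0, 0, 0], "gripper": 15}, {"offset": [-12, -0.65, 0], "angular": [0, 0, 0], "gripper": 15}, {"offset": [-12, -0.65, 0], "angular": [0, 0, 0], "gripper": 15}]'

```text
time: 18.5
ee_pos: [561.5, -206.9, 130.9]
tcp_rot: [-1.56, 0.207, -0.195]
force: [0.2, -0.4, -0.8]
opening: 23.5
```

```bash
python3 f.py
```

```text
Ftool [-0.37 -2.19 -0.6 ] Mtool [ 0.103 -0.029  0.02 ] [ 561.51 -206.91  130.87]
tray xy 22.79 -0.17 t 18.65 tilt [-0.0078  0.0023 -1.    ]
```

>>> servo_tool --targets '[{"offset": [-1.7, -0.05, 0], "angular": [0, 0, 0], "gripper": 15}, {"offset": [-3.4, -0.12, 0], "angular": [0, 0, 0], "gripper": 15}, {"offset": [-5.1, -0.2, 0], "angular": [0, 0, 0], "gripper": 15}, {"offset": [-6.8, -0.28, 0], "angular": [0, 0, 0], "gripper": 15}, {"offset": [-8.5, -0.36, 0], "angular": [0, 0, 0], "gripper": 15}, {"offset": [-10.3, -0.44, 0], "angular": [0, 0, 0], "gripper": 15}, {"offset": [-12.1, -0.52, 0], "angular": [0, 0, 0], "gripper": 15}, {"offset": [-14, -0.6, 0], "angular": [0, 0, 0], "gripper": 15}, {"offset": [-14, -0.6, 0], "angular": [0, 0, 0], "gripper": 15}, {"offset": [-14, -0.6, 0], "angular": [0, 0, 0], "gripper": 15}]'

```text
time: 19.7
ee_pos: [547.5, -203.1, 131.5]
tcp_rot: [-1.56, 0.208, -0.194]
force: [-0.8, 0.2, -2.1]
opening: 24.1
```

```bash
python3 f.py; python3 -c "
from h import *
rel([539.5,-201,130],-14.6)
im=robot.camera('scene')[150:260,160:290,::-1]; cv2.imwrite('pics/s4.png',cv2.resize(im,None,fx=5,fy=5,interpolation=2))"
```

```text
Ftool [-0.39 -1.11  0.5 ] Mtool [0.051 0.001 0.023] [ 547.61 -203.17  131.47]
tray xy 8.4 -0.05 t 19.85 tilt [-0.0085  0.0027 -1.    ]
t 19.9 pos [ 547.8 -203.2  131.5] jawyaw -14.68 tilt y [-0.0083  0.0025 -1.    ] q6 -0.29 F [-1.11  0.81 -2.86] M [ 0.02 -0.06  0.04] open 23.8
  offset [-8.61  1.54  0.06] angular [-0.02 -0.08 -0.5 ]
```

View pics/s4.png

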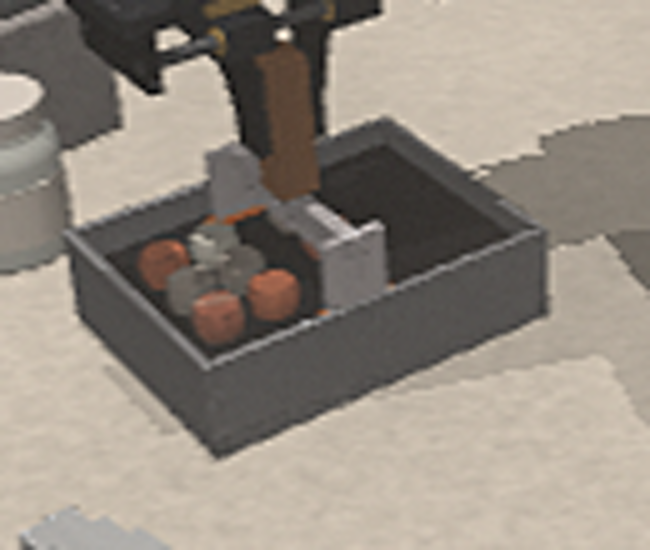

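The scene crop shows the bar past the heap at about (310,225), with six chips behind it. There is a pale shape at about (205,245) that could be a chip left tilted, so I'll compare with the start picture more closely.

```bash
python3 -c "
from h import *
a=cv2.imread('pics/scene0.png'); b=robot.camera('scene')[:,:,::-1]; t=robot.camera('top')[160:225,325:405,::-1]
f=lambda c:cv2.resize(c,(390,290),interpolation=2)
c=np.hstack([f(a[180:235,172:246]),f(b[180:235,172:246])]); d=np.hstack([f(t),f(b[172:212,196:250])])
cv2.imwrite('pics/s5.png',np.vstack([c,d]))"
```

```text
(no output)
```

View pics/s5.png

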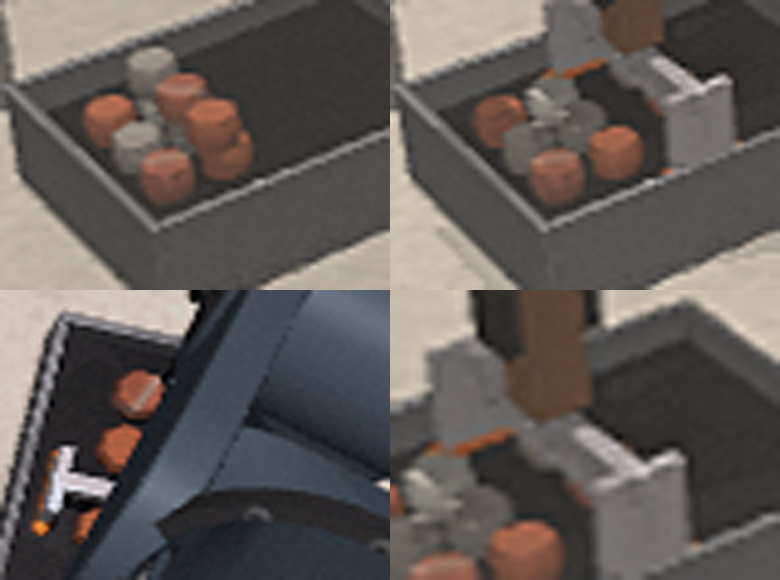

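The pale spot is only sunlight on two flat chips; the six lower chips are flat. The upper three are being pushed: one shows ahead of the bar in the top view. I'll continue the draw.

>>> servo_tool --targets '[{"offset": [-1.7, 0.05, 0], "angular": [0, 0, 0], "gripper": 15}, {"offset": [-3.4, -0.02, 0], "angular": [0, 0, 0], "gripper": 15}, {"offset": [-5.1, -0.1, 0], "angular": [0, 0, 0], "gripper": 15}, {"offset": [-6.8, -0.18, 0], "angular": [0, 0, 0], "gripper": 15}, {"offset": [-8.5, -0.26, 0], "angular": [0, 0, 0], "gripper": 15}, {"offset": [-10.3, -0.34, 0], "angular": [0, 0, 0], "gripper": 15}, {"offset": [-12.1, -0.42, 0], "angular": [0, 0, 0], "gripper": 15}, {"offset": [-14, -0.5, 0], "angular": [0, 0, 0], "gripper": 15}, {"offset": [-14, -0.5, 0], "angular": [0, 0, 0], "gripper": 15}, {"offset": [-14, -0.5, 0], "angular": [0, 0, 0], "gripper": 15}]'

```text
time: 21.05
ee_pos: [534.2, -199.6, 132.1]
tcp_rot: [-1.56, 0.208, -0.194]
force: [-0.1, 0.6, -2.6]
opening: 23.7
```

```bash
python3 f.py
```

```text
Ftool [-0.4  -0.43  0.06] Mtool [ 0.045 -0.011 -0.042] [ 534.29 -199.68  132.07]
tray xy -5.37 -0.04 t 21.2 tilt [-0.0081  0.0025 -1.    ]
```

>>> servo_tool --targets '[{"offset": [-1.7, 0.15, 0], "angular": [0, 0, 0], "gripper": 15}, {"offset": [-3.4, 0.15, 0], "angular": [0, 0, 0], "gripper": 15}, {"offset": [-5.1, 0.1, 0], "angular": [0, 0, 0], "gripper": 15}, {"offset": [-6.8, 0.03, 0], "angular": [0, 0, 0], "gripper": 15}, {"offset": [-8.5, -0.04, 0], "angular": [0, 0, 0], "gripper": 15}, {"offset": [-10.3, -0.11, 0], "angular": [0, 0, 0], "gripper": 15}, {"offset": [-12.1, -0.18, 0], "angular": [0, 0, 0], "gripper": 15}, {"offset": [-14, -0.25, 0], "angular": [0, 0, 0], "gripper": 15}, {"offset": [-14, -0.25, 0], "angular": [0, 0, 0], "gripper": 15}, {"offset": [-14, -0.25, 0], "angular": [0, 0, 0], "gripper": 15}]'

```text
time: 22.25
ee_pos: [520.6, -196.1, 132.5]
tcp_rot: [-1.56, 0.208, -0.194]
force: [0.4, -0.3, -0.8]
opening: 23.7
```

```bash
python3 f.py
```

```text
Ftool [-0.38 -2.78 -0.64] Mtool [ 0.091 -0.02   0.015] [ 520.57 -196.07  132.47]
tray xy -19.56 0.0 t 22.4 tilt [-0.0088  0.0028 -1.    ]
```

>>> servo_tool --targets '[{"offset": [-1.7, 0.0, 0], "angular": [0, 0, 0], "gripper": 15}, {"offset": [-3.4, -0.04, 0], "angular": [0, 0, 0], "gripper": 15}, {"offset": [-5.1, -0.1, 0], "angular": [0, 0, 0], "gripper": 15}, {"offset": [-6.8, -0.16, 0], "angular": [0, 0, 0], "gripper": 15}, {"offset": [-8.5, -0.22, 0], "angular": [0, 0, 0], "gripper": 15}, {"offset": [-10.3, -0.28, 0], "angular": [0, 0, 0], "gripper": 15}, {"offset": [-12.1, -0.34, 0], "angular": [0, 0, 0], "gripper": 15}, {"offset": [-14, -0.4, 0], "angular": [0, 0, 0], "gripper": 15}, {"offset": [-14, -0.4, 0], "angular": [0, 0, 0], "gripper": 15}, {"offset": [-14, -0.4, 0], "angular": [0, 0, 0], "gripper": 15}]'

```text
time: 23.45
ee_pos: [506.6, -192.4, 133.0]
tcp_rot: [-1.56, 0.209, -0.193]
force: [0.1, -0.0, 0.3]
opening: 23.9
```

```bash
python3 f.py
```

```text
Ftool [-0.08 -3.42 -0.25] Mtool [ 0.049  0.002 -0.035] [ 506.69 -192.41  132.97]
tray xy -33.92 0.04 t 23.6 tilt [-0.0097  0.0031 -0.9999]
```

>>> servo_tool --targets '[{"offset": [-1.7, 0.0, 0], "angular": [0, 0, 0], "gripper": 15}, {"offset": [-3.4, -0.04, 0], "angular": [0, 0, 0], "gripper": 15}, {"offset": [-5.1, -0.1, 0], "angular": [0, 0, 0], "gripper": 15}, {"offset": [-6.8, -0.16, 0], "angular": [0, 0, 0], "gripper": 15}, {"offset": [-8.5, -0.22, 0], "angular": [0, 0, 0], "gripper": 15}, {"offset": [-10.3, -0.28, 0], "angular": [0, 0, 0], "gripper": 15}, {"offset": [-12.1, -0.34, 0], "angular": [0, 0, 0], "gripper": 15}, {"offset": [-14, -0.4, 0], "angular": [0, 0, 0], "gripper": 15}, {"offset": [-14, -0.4, 0], "angular": [0, 0, 0], "gripper": 15}, {"offset": [-14, -0.4, 0], "angular": [0, 0, 0], "gripper": 15}]'

```text
time: 24.65
ee_pos: [492.8, -188.7, 133.5]
tcp_rot: [-1.559, 0.209, -0.192]
force: [-0.7, -1.5, 1.4]
opening: 23.7
```

```bash
python3 f.py; python3 -c "
from h import *
im=robot.camera('scene')[150:260,160:290,::-1]; cv2.imwrite('pics/s6.png',cv2.resize(im,None,fx=5,fy=5,interpolation=2))"
```

```text
Ftool [ 0.03 -4.44 -1.2 ] Mtool [ 0.072  0.023 -0.035] [ 492.76 -188.71  133.49]
tray xy -48.33 0.11 t 24.8 tilt [-0.0108  0.0034 -0.9999]
```

View pics/s6.png

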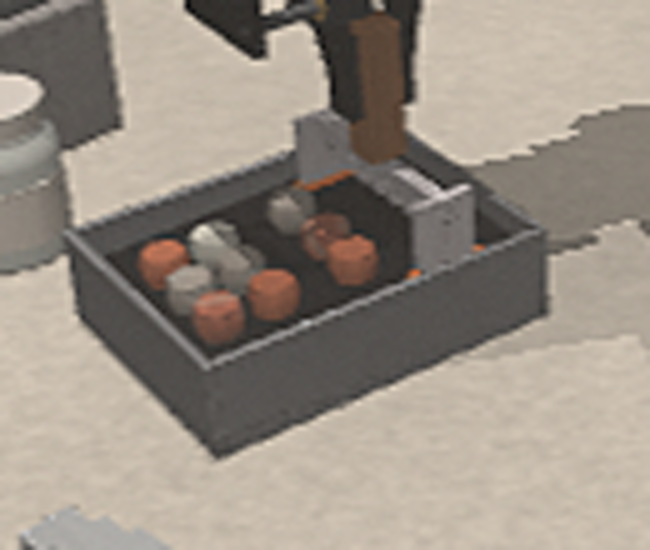

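All nine chips now lie separately: two rows at the far end, plus a third row at about (290,210), (325,237) and (352,260). The bar is beyond them. I'll do one more draw to finish the stroke, then lift.

>>> servo_tool --targets '[{"offset": [-1.7, 0.0, 0], "angular": [0, 0, 0], "gripper": 15}, {"offset": [-3.4, -0.05, 0], "angular": [0, 0, 0], "gripper": 15}, {"offset": [-5.1, -0.12, 0], "angular": [0, 0, 0], "gripper": 15}, {"offset": [-6.8, -0.18, 0], "angular": [0, 0, 0], "gripper": 15}, {"offset": [-8.5, -0.25, 0], "angular": [0, 0, 0], "gripper": 15}, {"offset": [-10.3, -0.32, 0], "angular": [0, 0, 0], "gripper": 15}, {"offset": [-12.1, -0.39, 0], "angular": [0, 0, 0], "gripper": 15}, {"offset": [-14, -0.46, 0], "angular": [0, 0, 0], "gripper": 15}, {"offset": [-14, -0.46, 0], "angular": [0, 0, 0], "gripper": 15}, {"offset": [-14, -0.46, 0], "angular": [0, 0, 0], "gripper": 15}]'

```text
time: 25.9
ee_pos: [478.7, -185.0, 134.0]
tcp_rot: [-1.559, 0.21, -0.191]
force: [0.5, 0.3, 0.1]
opening: 24.2
```

>>> servo_tool --targets '[{"offset": [0, -3, 0], "angular": [0, 0, 0], "gripper": 15}, {"offset": [0, -10, 0], "angular": [0, 0, 0], "gripper": 15}, {"offset": [0, -20, 0], "angular": [0, 0, 0], "gripper": 15}, {"offset": [0, -30, 0], "angular": [0, 0, 0], "gripper": 15}, {"offset": [0, -40, 0], "angular": [0, 0, 0], "gripper": 15}, {"offset": [0, -50, 0], "angular": [0, 0, 0], "gripper": 15}, {"offset": [0, -58, 0], "angular": [0, 0, 0], "gripper": 15}, {"offset": [0, -62, 0], "angular": [0, 0, 0], "gripper": 15}, {"offset": [0, -62, 0], "angular": [0, 0, 0], "gripper": 15}, {"offset": [0, -62, 0], "angular": [0, 0, 0], "gripper": 15}]'

```text
time: 26.9
ee_pos: [479.2, -185.1, 195.9]
tcp_rot: [-1.559, 0.21, -0.19]
force: [-0.3, 0.1, -2.9]
opening: 23.9
```

```bash
python3 f.py; python3 -c "
from h import *
rel([536.5,152.5,195],18.2)"
```

```text
Ftool [ 0.21 -0.35  0.18] Mtool [-0.025 -0.001 -0.103] [ 479.16 -185.03  195.67]
tray xy -62.42 0.24 t 27.05 tilt [-0.0129  0.0046 -0.9999]
t 27.1 pos [ 479.2 -185.1  195.5] jawyaw -14.63 tilt y [-0.0128  0.0045 -0.9999] q6 -0.33 F [-0.28  0.77 -1.7 ] M [-0.05 -0.1   0.04] open 24.3
  offset [-29.77   1.33 341.1 ] angular [ -0.29 -32.83  -0.74]
```

>>> servo_tool --targets '[{"offset": [-2, 0, 25], "angular": [0, -2, 0], "gripper": 15}, {"offset": [-6, 0, 66], "angular": [0, -6, 0], "gripper": 15}, {"offset": [-9, 0, 107], "angular": [0, -10, 0], "gripper": 15}, {"offset": [-13, 0, 148], "angular": [0, -14, 0], "gripper": 15}, {"offset": [-16, 0, 189], "angular": [0, -18, 0], "gripper": 15}, {"offset": [-20, 0, 230], "angular": [-0.1, -22, -0.3], "gripper": 15}, {"offset": [-24, 0, 271], "angular": [-0.2, -26, -0.5], "gripper": 15}, {"offset": [-27, 1, 310], "angular": [-0.3, -30, -0.7], "gripper": 15}, {"offset": [-30, 1, 335], "angular": [-0.3, -32.8, -0.7], "gripper": 15}, {"offset": [-30, 1, 343], "angular": [-0.3, -32.8, -0.7], "gripper": 15}]'

```text
time: 28.1
ee_pos: [536.5, 157.1, 194.9]
tcp_rot: [-1.556, -0.251, 0.253]
force: [0.4, -0.4, -3.8]
opening: 24.0
```

```bash
python3 -c "
from h import *
rel([537,154.3,110],18.2)"
```

```text
t 28.1 pos [536.5 157.1 194.9] jawyaw 18.38 tilt y [-1.2e-03  3.0e-04 -1.0e+00] q6 -0.24 F [ 0.4  -0.45 -3.82] M [-0.02 -0.09  0.04] open 24.0
  offset [-0.29 84.91 -2.87] angular [-0.04  0.18 -0.06]
```

>>> servo_tool --targets '[{"offset": [0, 8, -3], "angular": [0, 0, 0], "gripper": 15}, {"offset": [0, 22, -3], "angular": [0, 0, 0], "gripper": 15}, {"offset": [0, 36, -3], "angular": [0, 0, 0], "gripper": 15}, {"offset": [0, 50, -3], "angular": [0, 0, 0], "gripper": 15}, {"offset": [0, 64, -3], "angular": [0, 0, 0], "gripper": 15}, {"offset": [0, 76, -3], "angular": [0, 0, 0], "gripper": 15}, {"offset": [0, 85, -3], "angular": [0, 0, 0], "gripper": 15}, {"offset": [0, 90, -3], "angular": [0, 0, 0], "gripper": 15}, {"offset": [0, 92, -3], "angular": [0, 0, 0], "gripper": 15}, {"offset": [0, 92, -3], "angular": [0, 0, 0], "gripper": 15}]'

```text
time: 29.1
ee_pos: [537.5, 154.2, 102.9]
tcp_rot: [-1.556, -0.251, 0.252]
force: [0.3, -0.1, -3.6]
opening: 24.3
```

>>> servo_tool --targets '[{"offset": [0, 0.5, 0], "angular": [0, 0, 0], "gripper": 15}, {"offset": [0, 1, 0], "angular": [0, 0, 0], "gripper": 15}, {"offset": [0, 1.5, 0], "angular": [0, 0, 0], "gripper": 15}, {"offset": [0, 2, 0], "angular": [0, 0, 0], "gripper": 15}, {"offset": [0, 2.5, 0], "angular": [0, 0, 0], "gripper": 15}, {"offset": [0, 3, 0], "angular": [0, 0, 0], "gripper": 15}, {"offset": [0, 3, 0], "angular": [0, 0, 0], "gripper": 15}, {"offset": [0, 3, 0], "angular": [0, 0, 0], "gripper": 15}, {"offset": [0, 3, 0], "angular": [0, 0, 0], "gripper": 15}, {"offset": [0, 3, 0], "angular": [0, 0, 0], "gripper": 15}]'

```text
time: 30.1
ee_pos: [537.5, 154.2, 99.9]
tcp_rot: [-1.556, -0.251, 0.252]
force: [0.5, -0.4, -3.2]
opening: 24.1
```

```bash
python3 f.py; python3 -c "
from h import *
im=robot.camera('scene')[110:310,210:430,::-1]; cv2.imwrite('pics/s7.png',cv2.resize(im,None,fx=2.7,fy=2.7,interpolation=2))"
```

```text
Ftool [ 0.29 -0.21 -0.08] Mtool [-0.082  0.    -0.092] [537.47 154.18  99.88]
tray xy -91.5 343.2 t 30.25 tilt [-1.1e-03  3.0e-04 -1.0e+00]
```

View pics/s7.png

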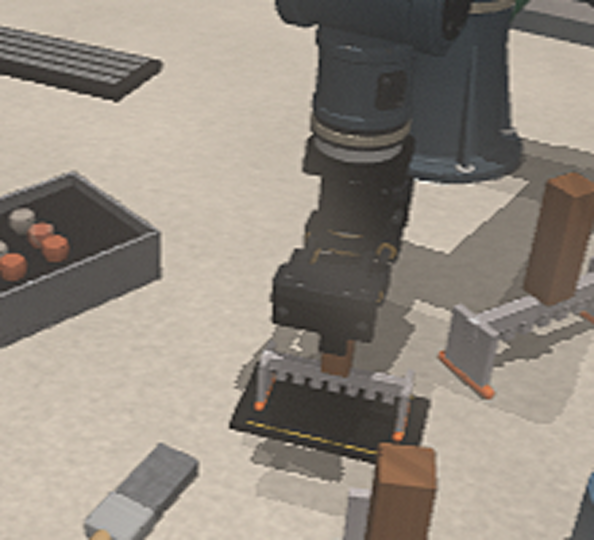

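The crop shows the rake upright over the pad, with runner ends at (260,407) and (398,436), about 1 mm above it and centred. I'll lower the last bit and then open.

>>> servo_tool --targets '[{"offset": [0, 0.3, 0], "angular": [0, 0, 0], "gripper": 15}, {"offset": [0, 0.6, 0], "angular": [0, 0, 0], "gripper": 15}, {"offset": [0, 0.9, 0], "angular": [0, 0, 0], "gripper": 15}, {"offset": [0, 1.1, 0], "angular": [0, 0, 0], "gripper": 15}, {"offset": [0, 1.1, 0], "angular": [0, 0, 0], "gripper": 15}, {"offset": [0, 1.1, 0], "angular": [0, 0, 0], "gripper": 15}, {"offset": [0, 1.1, 0], "angular": [0, 0, 0], "gripper": 15}, {"offset": [0, 1.1, 0], "angular": [0, 0, 0], "gripper": 15}, {"offset": [0, 1.1, 0], "angular": [0, 0, 0], "gripper": 15}, {"offset": [0, 1.1, 0], "angular": [0, 0, 0], "gripper": 15}]'

```text
time: 31.35
ee_pos: [537.5, 154.1, 99.0]
tcp_rot: [-1.556, -0.251, 0.252]
force: [-0.1, -1.2, 1.4]
opening: 24.0
```

```bash
python3 f.py
```

```text
Ftool [-0.84 -4.7  -1.23] Mtool [ 0.02  -0.046  0.082] [537.53 154.13  98.95]
tray xy -91.42 343.17 t 31.5 tilt [-9.e-04  2.e-04 -1.e+00]
```

The rake bears on the pad with about 4.7 N. Releasing.

>>> servo_tool --targets '[{"offset": [0, 0, 0], "angular": [0, 0, 0], "gripper": 30}, {"offset": [0, 0, 0], "angular": [0, 0, 0], "gripper": 40}, {"offset": [0, 0, 0], "angular": [0, 0, 0], "gripper": 60}, {"offset": [0, 0, 0], "angular": [0, 0, 0], "gripper": 80}, {"offset": [0, 0, 0], "angular": [0, 0, 0], "gripper": 87}, {"offset": [0, 0, 0], "angular": [0, 0, 0], "gripper": 87}, {"offset": [0, 0, 0], "angular": [0, 0, 0], "gripper": 87}, {"offset": [0, 0, 0], "angular": [0, 0, 0], "gripper": 87}, {"offset": [0, 0, 0], "angular": [0, 0, 0], "gripper": 87}, {"offset": [0, 0, 0], "angular": [0, 0, 0], "gripper": 87}]'

```text
time: 32.55
ee_pos: [537.5, 154.1, 98.9]
tcp_rot: [-1.556, -0.251, 0.252]
force: [0.1, -1.4, -1.1]
opening: 85.4
```

>>> servo_tool --targets '[{"offset": [0, -5, 0], "angular": [0, 0, 0], "gripper": 87}, {"offset": [0, -15, 0], "angular": [0, 0, 0], "gripper": 87}, {"offset": [0, -30, 0], "angular": [0, 0, 0], "gripper": 87}, {"offset": [0, -45, 0], "angular": [0, 0, 0], "gripper": 87}, {"offset": [0, -65, 0], "angular": [0, 0, 0], "gripper": 87}, {"offset": [0, -85, 0], "angular": [0, 0, 0], "gripper": 87}, {"offset": [0, -105, 0], "angular": [0, 0, 0], "gripper": 87}, {"offset": [0, -125, 0], "angular": [0, 0, 0], "gripper": 87}, {"offset": [0, -140, 0], "angular": [0, 0, 0], "gripper": 87}, {"offset": [0, -140, 0], "angular": [0, 0, 0], "gripper": 87}]'

```text
time: 33.55
ee_pos: [539.3, 154.3, 242.1]
tcp_rot: [-1.556, -0.256, 0.247]
force: [-0.2, 0.5, 0.6]
opening: 87.4
```

>>> servo_tool --targets '[{"offset": [-20, 0, 0], "angular": [0, 0, 0], "gripper": 87}, {"offset": [-50, 0, 0], "angular": [0, 0, 0], "gripper": 87}, {"offset": [-80, 0, 0], "angular": [0, 0, 0], "gripper": 87}, {"offset": [-110, 0, 0], "angular": [0, 0, 0], "gripper": 87}, {"offset": [-130, 0, 0], "angular": [0, 0, 0], "gripper": 87}, {"offset": [-140, 0, 0], "angular": [0, 0, 0], "gripper": 87}, {"offset": [-140, 0, 0], "angular": [0, 0, 0], "gripper": 87}, {"offset": [-140, 0, 0], "angular": [0, 0, 0], "gripper": 87}, {"offset": [-140, 0, 0], "angular": [0, 0, 0], "gripper": 87}, {"offset": [-140, 0, 0], "angular": [0, 0, 0], "gripper": 87}]'

```text
time: 34.55
ee_pos: [407.5, 110.3, 241.3]
tcp_rot: [-1.556, -0.257, 0.247]
force: [-0.5, -0.1, 1.0]
opening: 87.0
```

```bash
python3 -c "
from h import *
rel([537,154.3,110],18.2)
t=robot.camera('top')[158:272,180:410,::-1]; b=robot.camera('scene')[150:290,165:385,::-1]
cv2.imwrite('pics/e.png',np.vstack([cv2.resize(t,(575,285),interpolation=2),cv2.resize(b,(575,310),interpolation=2)]))"
```

```text
t 34.55 pos [407.5 110.3 241.3] jawyaw 18.39 tilt y [ 6.3e-03  8.0e-04 -1.0e+00] q6 -0.32 F [-0.48 -0.05  1.  ] M [-0.05 -0.11  0.05] open 87.0
  offset [135.98 132.15   1.08] angular [0.07 0.19 0.36]
```

View pics/e.png

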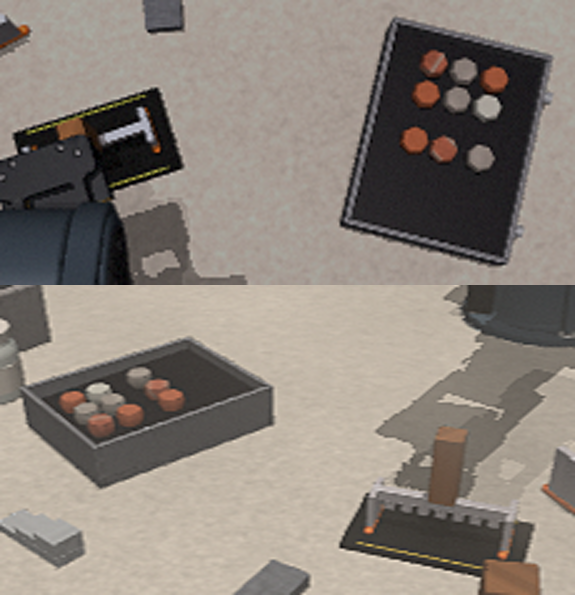

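The last picture shows nine separate flat chips in the tray: rows at about y=70, y=100 and y=150 of the top crop. The rake stands upright and centred on its pad, the gauge and brush look unmoved, and the arm is clear. Handing in.

```bash
python3 -c "
from workcell import robot
print(robot.job_done())"
```

```text
the job is handed in; nothing more can be done
None
```

The job is done and handed in at about 35 s of the 72 s allowed; no verdict is reported. I took the small rake by its handle and set its runners on the bed about 69 mm beyond the tray's centre with about 4 N. From there I drew it to 62 mm past the centre towards the near end, then stood it back on its pad and let go.

**Last checks:**
- **Chips:** all nine lie apart and flat in one layer, in both camera views.
- **Rake:** it stands upright on the pad, about 1 mm from my estimate of the pad's centre and within about 1° of its direction. That comes from the arm's pose at release; the final picture agrees by eye.
- **Bystanders:** the jar, gauge and brush look undisturbed. I did not recheck the mug in the last pictures, but nothing was moved near it.

**Less certain:**
- **Pressure:** readings taken after each step stayed at or below about 7.4 N; peaks within a step were not measured.
- **Contact:** it dropped to about 0.4 N for one step near the middle of the tray. It was back to 3–4 N well before the near end.
- **Bed slope:** the bed rises towards the near end by about 0.04 rad, estimated from height and force as I drew.

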